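# Pop the battery out of the cordless vacuum pump and trap it

### The arm

A 6-joint arm with a two-finger parallel gripper is mounted at the origin on the work surface. World frame = base frame: x ahead of the robot, y to its left, z up, the work surface at z = 0. Lengths are in mm, angles in rad, forces in N, time in s.
With the tool pointing down it reaches from about 350 to 775 mm from the base axis. Payload 5.5 kg.
Tool frame: the origin (TCP) lies at the very end of the fingers, on their centre line; the grasp point (between the pads) lies 19 mm behind it; z points along the fingers, y is the line along which they close (so a half turn about z gives the same grasp; the last joint's range is limited). The gripper opens to 85 mm and grips with 20 to 120 N. Pads are 22 mm wide; open, the fingers measure 114 mm over their backs; the gripper's body (76 mm by 85 mm) begins 54 mm behind the grasp point. The pads swing forward as they close: fully open they stand 13 mm farther back than shut.
Start: joints at [-1.388, 0.313, 0.046, 1.304, 0, 1.431], TCP at [182.4, -545.346, 231.323] pointing down, gripper open.
Joint ranges: [-2.76, 2.76], [-0.86, 1.69], [-1.03, 1.26], [-2.2, 2.34], [-1.47, 1.5], [-3.14, 3.14]. Speed limits (rad/s): [2.57, 2.57, 3.14, 3.14, 3.14, 3.14].

### API

Orientations are given as a rotation vector (axis times angle).
In Python, from station import manip, cams gives the robot as it stands. The module is installed in compiled form; this text tells all that it offers.
- The arm moves only by the tool carry_out, never from a script. Its arguments are lists of equal length, an entry for each row: "travel": the shift along the tool's x, y, z in m, a list of three; "turn": the turn, a rotation vector about the tool's x, y, z in degrees, a list of three; "gripper": the finger opening in m, from 0 to 0.0854. In form: {"travel": [[tx, ty, tz], ...], "turn": [[wx, wy, wz], ...], "gripper": [gripper, ...]}. A call has 1 to 8 rows; each row is the pose to reach, as a shift and turn from the pose commanded when the call began, along the tool's axes at that moment; what a row does not reach only later rows make up. A row lasts 1/8 s, in which the tool goes at most 62.5 mm and 10.7 degrees, less where a joint would pass 70% of its speed; a pose out of reach is approached as far as the arm can. A call with a gripper value outside its range is refused whole. The fingers move at their own pace and stop on an object; "squeeze" is the grip in N (left out, the last holds). Time passes only in rows, so rows that repeat a pose let the fingers close. It gives the time, the measured TCP pose, the force, the opening and the grip force at its end, in the units of the state.
- manip.get_state(): the state, without advancing time (a new reading comes with each control period).
- cams.get_image(name): name is "scene" or "top" or "wrist"; returns the picture (384x512x3 uint8, red, green, blue); there is no depth.
- cams.camera_model(name): a dict with "fx", "fy", "cx", "cy" (pixels), "k1" (the pictures are not rectified: a ray, as slopes to the right and down, at radius r is drawn at 1 + k1 r^2 times it, then the intrinsics apply), "rvec" (rotation vector, rad) and "tvec" (3), from world to camera coordinates, as OpenCV has them; the wrist camera has in their place "T_tool_cam" (4x4, takes a point from camera to tool coordinates, whose origin is the TCP and whose axes are the flange's). Camera axes: x right, y down, z forward; pixel columns grow to the right and rows downward; lengths in mm; the calibration is good to about 2 mm. A picture is of the moment at which its call begins: read the wrist's pose just before it. camera_model takes no time and is no camera call.
- manip.job_done(): hands the job in; it is judged then, once.
The state is a dict: "time": time; "q": joint angles; "joint_vel": joint speeds; "joint_efforts": joint torques, N m; "eef_pos": TCP position; "eef_rot": TCP orientation; "ft_force": force on the tool from outside, world axes, zero at the start; "wrist_torque": the same for the moment, N m; "finger_gap": finger opening in mm; "grip_force": force on a finger pad.
Only numpy, scipy, OpenCV 4.12 (cv2) and the standard library are available. Lean on these libraries where they do the work, as an engineer would, in place of code of your own. Each camera call takes 0.05 s, during which the arm holds its last target. There are 200 camera calls.

### The job

Take the battery of the yellow cordless vacuum pump off its latch: press the red release paddle beside the battery with one finger, and as the spring throws the battery out, stop it with the other finger while it is still on its rails, about two centimetres out. Push with the fingers only, do not grip or lift the battery, and leave the things lying around where they are. Finish while still holding the battery trapped there, its front resting against your finger.

Things in the scene. Friction and masses are not known exactly. Their poses are not given: they have to be found in the camera images.
- pump: cordless vacuum pump, fixed: yellow motor, finned aluminium oil case, black handle 233 mm high. Origin on the counter (z 0) below the middle of the latched battery's lower front edge; +y is the way the battery slides out, +x the paddle's side, z up. In its frame, mm: yellow bay over the battery's rear at y -115 to -57 (|x| to 47, top z 73); all that is taller (handle, motor) lies behind y -120
- release (a joint): travel of the red release paddle, m: 0 at rest (up), 0.008 fully down. Pressed straight down against a spring: 3 N at first, 6 N fully down, and up to 1 N more while the latch rubs. The battery is let go at about 0.005. The paddle springs back up when let go
- paddle_top (a point): middle of the top face of the paddle, a red ribbed block on a black pod, 26 mm along the pump's x, 44 mm along its y. At x 62, y 27, z 42 mm in the pump's frame while up (62 mm beside the battery's centre line, 27 mm ahead of the latched battery's front), z 34 mm when fully pressed
- pack: the battery: black slide pack, yellow band and front panel, 76 mm wide (x), 105 long (y), 45 tall (z), 0.3 to 0.5 kg, loose on the rails. Origin at the middle of its lower front edge, axes as the pump's; latched it lies at (0, 0, 18) mm in the pump's frame, and its body reaches 105 mm back to -y. Clear of the latch from 10 mm out
- pack_front (a point): middle of the battery's flat upright front face, the face to stop it by: faces the pump's +y, spans 38 mm to each side and, on the rails, z 18 to 63 mm
- rail_end (a point): outer end of the two rails the battery slides on, on its centre line: x 0, y 62, z 18 mm (rail top) in the pump's frame; rails run from y -110 to here. Black side guides at x +-40 to +-45 mm, top z 28 mm. Ahead of the battery (y 0 to 68 mm) nothing of the pump stands above z 28 mm except the red paddle
- ejector (a joint): travel of the spring plunger behind the battery, m: 0 with the battery latched, 0.040 at its stop. It pushes with 6.6 N at 0 and 1.8 N at 0.040; let go, the battery is 20 mm out in about 0.05 s, leaves the plunger at 0.5 to 0.7 m/s and runs on off the rails unless stopped
- spare_pack: a second battery of the same kind and size, lying on the counter, not to be touched. Origin at the middle of its lower front edge, its body reaches 105 mm to its -y
- capacitor: aluminium run capacitor standing upright, 52 mm across, 101 mm tall. Origin at the centre of its underside, z up.
- tape: roll of black tape lying flat, 96 mm across, 25 mm tall. Origin at the centre of its underside, z up.
- spray: white bottle with red cap standing upright, 52 mm across, 105 mm tall. Origin at the centre of its underside, z up.
- jar: amber glass jar with steel lid, 60 mm across, 60 mm tall. Origin at the centre of its underside, z up.
- wrench: steel wrench lying flat, 180 mm long along its x, about 10 mm thick, origin at about its middle
- screwdriver: screwdriver lying flat, 200 mm long along its x, about 30 mm thick, origin at about its middle
Mind the look-alikes: they are no part of the job. What is shaped like the pack but orange or turquoise is not meant.

How it is judged:
By the outcome, as a careful person would: the job done as asked, in the order asked, and still so for the second after the job is handed in, while the arm keeps its last pose, push and grip.
It also fails if it takes over 29 s, if anything falls off the work surface, if the arm or the gripper's body presses on something with over 40 N, if the wrist force passes 120 N, or if a joint passes its speed limit or range.

## Working session

There is one attempt and no reset: what is moved stays moved. The work goes in short steps, Python scripts to look and compute and a tool call to move; the robot and the scene stay as the last step left them, time stands still between calls to the robot, and variables do not carry over. Pictures are saved under pics/ and viewed, at most 10 in all, crops included, and the job is handed in when it is done.

Besides the shell and the picture viewer there is one more tool, called after "Call:" in YAML: its name, and indented under it one key for each argument. carry_out: Moves the arm, as the interface text tells. Its arguments: {"type":"object","properties":{"travel":{"type":"array","items":{"type":"array","items":{"type":"number"}}},"turn":{"type":"array","items":{"type":"array","items":{"type":"number"}}},"gripper":{"type":"array","items":{"type":"number"}},"squeeze":{"type":"number"}},"required":["travel","turn","gripper"]}

```bash
mkdir -p pics; python3 - <<'E'
from station import manip,cams
import cv2,numpy as np
print(manip.get_state())
for n in("scene","top"):
    im=cams.get_image(n); cv2.imwrite(f"pics/{n}0.png",cv2.resize(im[:,:,::-1],(800,600),interpolation=cv2.INTER_CUBIC)); cv2.imwrite(f"pics/raw_{n}.png",im[:,:,::-1])
    print(cams.camera_model(n))
print(cams.camera_model("wrist"))
E
```

```text
{'time': 0.0, 'q': array([-1.38758640e+00,  3.14029375e-01,  4.49883621e-02,  1.30358634e+00,
       -2.32535592e-05,  1.43121317e+00]), 'joint_vel': array([-0.00054277, -0.00171319,  0.00160209,  0.00055229,  0.00039139,
        0.00015249]), 'joint_efforts': array([-1.36188693e-03, -4.80625927e+01,  2.98534924e+01,  1.91886385e-02,
       -2.19648305e-04,  1.20868572e-05]), 'eef_pos': array([ 182.30065994, -544.8072902 ,  230.39621413]), 'eef_rot': array([-3.09895766e+00, -5.04549686e-01,  9.91942204e-05]), 'ft_force': array([-0.70506593, -0.28125012, -0.76364319]), 'wrist_torque': array([ 0.00231574,  0.02379633, -0.00755596]), 'grip_force': 0.0, 'finger_gap': 85.21446262738293}
{'fx': 453.59507280787386, 'fy': 453.59507280787386, 'cx': 257.9391907164712, 'cy': 196.58125527014835, 'k1': -0.17751889025140244, 'rvec': array([ 2.29985211,  0.52856877, -0.24374279]), 'tvec': array([-524.86468263,  -58.06813268, 1427.56929764])}
{'fx': 407.77088359391894, 'fy': 407.77088359391894, 'cx': 260.1220607197565, 'cy': 185.85944513457255, 'k1': -0.07301644387773631, 'rvec': array([ 2.18487884, -2.12860638,  0.10857345]), 'tvec': array([  91.80897703,  543.17087872, 1126.52778597])}
{'fx': 272.58000638876047, 'fy': 272.58000638876047, 'cx': 254.92819255946054, 'cy': 189.8735887634169, 'k1': -0.06584170084642837, 'T_tool_cam': array([[ 1.52965094e-04, -9.63069047e-01, -2.69254501e-01,
         6.76294525e+01],
       [ 9.99999736e-01,  3.38660207e-04, -6.43213422e-04,
        -1.81555760e-01],
       [ 7.10644723e-04, -2.69254332e-01,  9.63068845e-01,
        -1.43081807e+02],
       [ 0.00000000e+00,  0.00000000e+00,  0.00000000e+00,
         1.00000000e+00]])}
```

View pics/scene0.png

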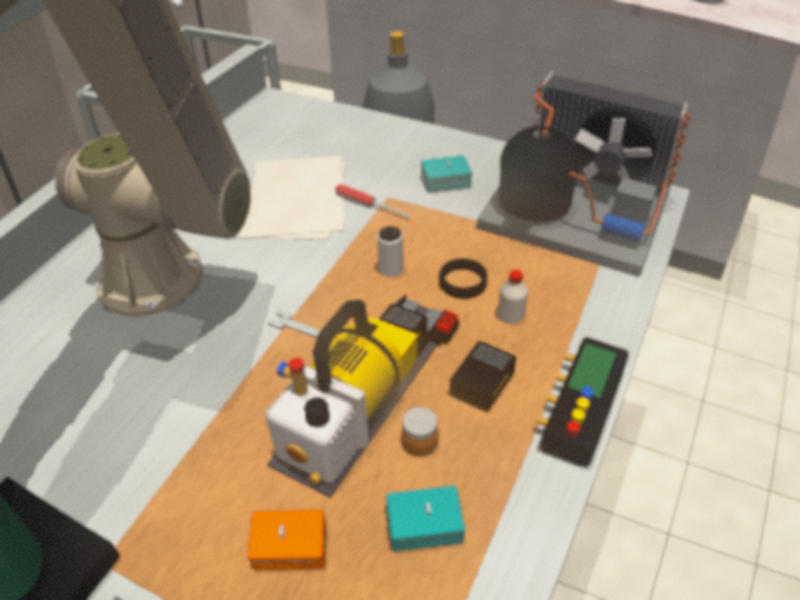

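View pics/top0.png

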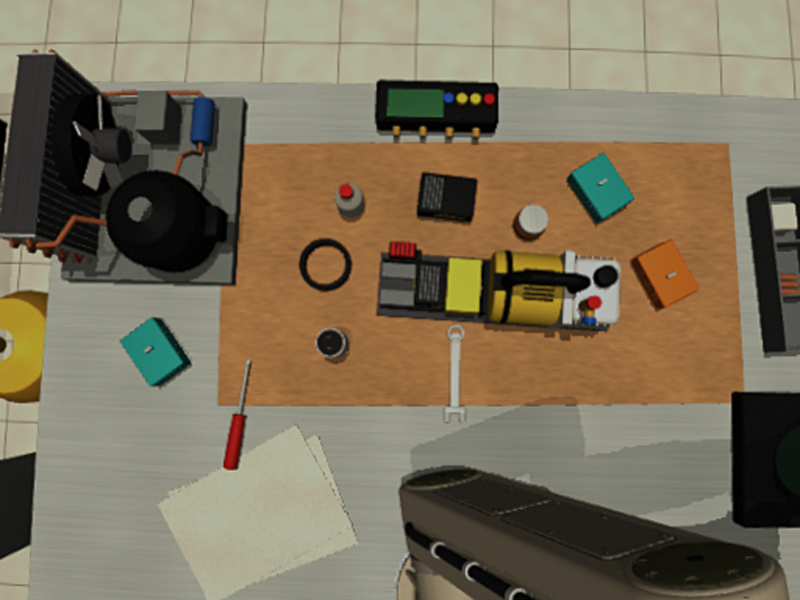

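The scene view shows the pump mid-mat with the red paddle at about (446,322). In the top view (800x600), the pump's battery points left, toward world +y, with the paddle at (402,249) and the battery front at about x 415. I'll enlarge that area.

```bash
cat > h.py <<'E'
import cv2,numpy as np
from scipy.spatial.transform import Rotation as R
from station import cams,manip
def ray(m,uv):
    d=np.array([[[uv[0],uv[1]]]],float); K=np.array([[m['fx'],0,m['cx']],[0,m['fy'],m['cy']],[0,0,1]])
    n=cv2.undistortPoints(d,K,np.array([m['k1'],0,0,0,0]))[0,0]; return np.array([n[0],n[1],1.])
def onz(n,uv,z,Tw=None):
    m=cams.camera_model(n); d=ray(m,uv)
    if n=='wrist':
        T=Tw@m['T_tool_cam']; Rm=T[:3,:3]; c=T[:3,3]; d=Rm@d
    else:
        Rm=cv2.Rodrigues(m['rvec'])[0]; c=-Rm.T@m['tvec']; d=Rm.T@d
    return c+d*(z-c[2])/d[2]
def proj(n,P,Tw=None):
    m=cams.camera_model(n); P=np.asarray(P,float)
    if n=='wrist':
        T=np.linalg.inv(Tw@m['T_tool_cam']); rv=cv2.Rodrigues(T[:3,:3])[0]; tv=T[:3,3]
    else: rv,tv=m['rvec'],m['tvec']
    K=np.array([[m['fx'],0,m['cx']],[0,m['fy'],m['cy']],[0,0,1]])
    return cv2.projectPoints(P.reshape(-1,1,3),rv,tv,K,np.array([m['k1'],0,0,0,0]))[0][:,0]
E
python3 - <<'E'
import cv2
im=cv2.imread("pics/raw_top.png")[145:220,230:330]
cv2.imwrite("pics/c1.png",cv2.resize(im,None,fx=8,fy=8,interpolation=cv2.INTER_CUBIC))
E
```

```text
(no output)
```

View pics/c1.png

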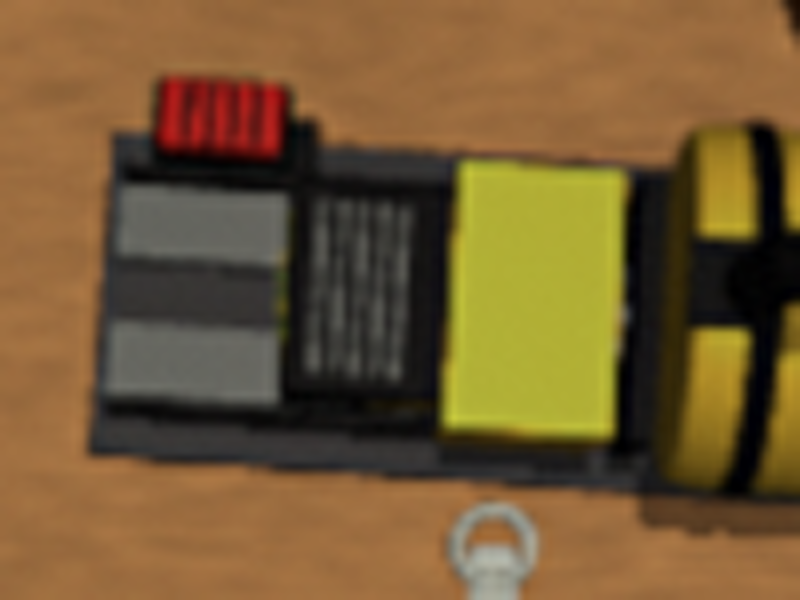

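The crop shows the red paddle with corners at about (158,78), (290,85), (284,160), (155,152). The bay top has corners at (457,160), (627,170), (613,440), (441,430), and the rails end at about x 110. I'll fit the pump pose to these.

```bash
cat > fit.py <<'E'
from h import *
from scipy.optimize import least_squares
P=np.array([[75,49,42],[75,5,42],[49,5,42],[49,49,42],[47,-57,73],[47,-115,73],[-47,-115,73],[-47,-57,73]],float)
c=np.array([[158,78],[290,85],[284,160],[155,152],[457,160],[627,170],[613,440],[441,430]],float)
uv=(c+.5)/8-.5+[230,145]
def W(p,P): return P@R.from_euler('z',p[2]).as_matrix().T+[p[0],p[1],0]
f=lambda p:(proj('top',W(p,P))-uv).ravel()
p0=onz('top',uv[:4].mean(0),42)
r=least_squares(f,[p0[0]-62,p0[1]-27,0])
print('paddle',p0,'fit',r.x,np.degrees(r.x[2])); print(r.fun.reshape(-1,2).round(2).tolist())
b=onz('top',uv[4:].mean(0),73);print('bay',b)
for n,uv_,z in(('cap',(331,343),101),('tape',(325,265),25),('spray',(346,190),105),('spare',(447,197),45)): print(n,onz('top',np.array(uv_)*.64,z).round())
print(R.from_rotvec(manip.get_state()['eef_rot']).as_matrix().round(3))
E
python3 fit.py
```

```text
paddle [614.65276927 115.86646778  42.        ] fit [ 5.52014874e+02  9.17681895e+01 -3.74102075e-02] -2.143447002366701
[[0.34, 0.0], [-0.7, 0.07], [-0.52, -0.28], [0.1, -0.23], [0.28, -0.05], [0.07, 0.01], [0.07, 0.27], [0.33, 0.19]]
bay [548.84792154   6.36567869  73.        ]
cap [440. 230. 101.]
tape [585. 257.  25.]
spray [705. 215. 105.]
spare [713.  36.  45.]
[[ 0.948  0.317 -0.   ]
 [ 0.317 -0.948  0.002]
 [ 0.    -0.002 -1.   ]]
```

Call:
carry_out:
  travel:
    - [0.05, -0.035, -0.008]
    - [0.1, -0.07, -0.017]
    - [0.15, -0.105, -0.025]
    - [0.2, -0.14, -0.033]
    - [0.25, -0.176, -0.042]
    - [0.3, -0.211, -0.05]
    - [0.326, -0.265, -0.05]
    - [0.352, -0.319, -0.05]
  turn:
    - [0, 0, -8.7]
    - [0, 0, -17.4]
    - [0, 0, -26]
    - [0, 0, -34.7]
    - [0, 0, -43.4]
    - [0, 0, -52]
    - [0, 0, -60.7]
    - [0, 0, -69.4]
  gripper: [0.05, 0.05, 0.05, 0.05, 0.05, 0.05, 0.05, 0.05]

```text
time: 1.1
eef_pos: [415.2, -129.2, 281.0]
eef_rot: [-2.256, -2.186, -0.0]
ft_force: [1.1, 0.3, -0.0]
finger_gap: 50.0
grip_force: 0.0
```

Call:
carry_out:
  travel:
    - [0.06, 0.004, 0]
    - [0.12, 0.009, 0]
    - [0.16, 0.045, 0.015]
    - [0.194, 0.083, 0.05]
    - [0.227, 0.121, 0.085]
    - [0.259, 0.158, 0.12]
    - [0.259, 0.158, 0.14]
    - [0.259, 0.158, 0.14]
  turn:
    - [0, 0, 0]
    - [0, 0, 0]
    - [0, 0, 0]
    - [0, 0, 0]
    - [0, 0, 0]
    - [0, 0, 0]
    - [0, 0, 0]
    - [0, 0, 0]
  gripper: [0.05, 0.05, 0.05, 0.05, 0.05, 0.05, 0.05, 0.05]

```text
time: 2.1
eef_pos: [580.6, 122.1, 138.4]
eef_rot: [-2.258, -2.179, 0.007]
ft_force: [-0.2, -0.2, 0.6]
finger_gap: 50.3
grip_force: 0.0
```

```bash
python3 - <<'E'
from h import *
s=manip.get_state(); T=np.eye(4);T[:3,:3]=R.from_rotvec(s['eef_rot']).as_matrix();T[:3,3]=s['eef_pos'];np.save('T1.npy',T)
im=cams.get_image('wrist');cv2.imwrite('pics/raw_w1.png',im[:,:,::-1]);cv2.imwrite('pics/w1.png',cv2.resize(im[:,:,::-1],(800,600),interpolation=cv2.INTER_CUBIC))
print(s['eef_pos'],T[:3,:3].round(4),s['q'].round(3),s['ft_force'])
p=[552.01,91.77,-.0374]
W=lambda P:np.array(P)@R.from_euler('z',p[2]).as_matrix().T+[p[0],p[1],0]
P=[[75,49,42],[75,5,42],[49,5,42],[49,49,42],[38,0,63],[-38,0,63],[47,-57,73],[-47,-57,73],[38,62,18],[-38,62,18]]
print((proj('wrist',W(P),T)*800/512).round())
E
```

```text
[580.60461489 122.12848681 138.42425903] [[ 3.590e-02  9.993e-01 -5.900e-03]
 [ 9.994e-01 -3.590e-02 -6.000e-04]
 [-8.000e-04 -5.900e-03 -1.000e+00]] [ 0.072  0.394 -0.068  1.115 -0.     1.679] [-0.22452822 -0.2380909   0.64780416]
[[483. 270.]
 [479. 341.]
 [436. 341.]
 [438. 269.]
 [419. 363.]
 [284. 362.]
 [434. 461.]
 [272. 459.]
 [418. 241.]
 [296. 241.]]
```

View pics/w1.png

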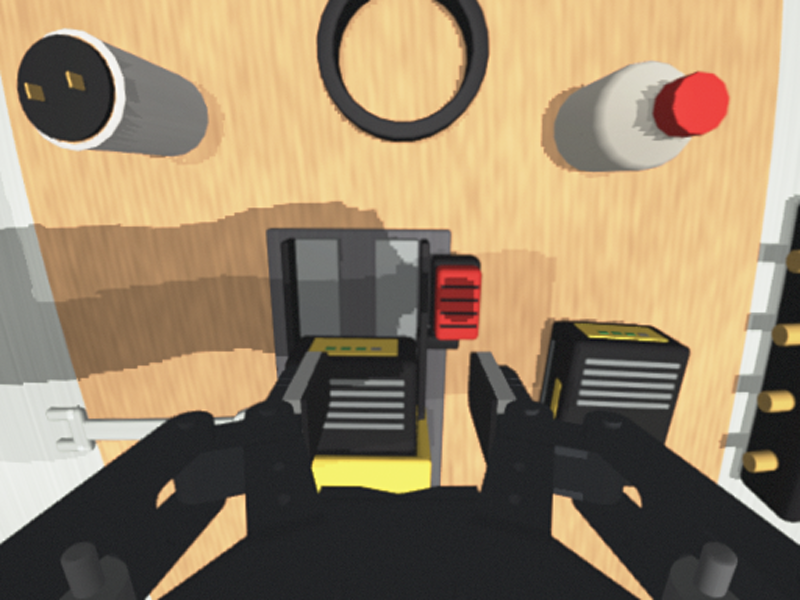

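The wrist view shows the paddle at about (457,303), within about 1–2 mm of the prediction. The latched battery front is at rows 338–357 and both fingers are clear. I'll line up and descend to just above the paddle.

Call:
carry_out:
  travel:
    - [0.001, 0.003, 0.04]
    - [0.001, 0.003, 0.075]
    - [0.001, 0.003, 0.083]
    - [0.001, 0.003, 0.083]
    - [0.001, 0.003, 0.083]
  turn:
    - [0, 0, 0]
    - [0, 0, 0]
    - [0, 0, 0]
    - [0, 0, 0]
    - [0, 0, 0]
  gripper: [0.05, 0.05, 0.05, 0.05, 0.05]

```text
time: 2.78
eef_pos: [587.0, 122.7, 60.5]
eef_rot: [2.261, 2.178, 0.004]
ft_force: [0.4, 1.4, -0.8]
finger_gap: 50.1
grip_force: 0.0
```

```bash
cat > look.py <<'E'
from h import *
import sys
s=manip.get_state(); T=np.eye(4);T[:3,:3]=R.from_rotvec(s['eef_rot']).as_matrix();T[:3,3]=s['eef_pos']
im=cams.get_image('wrist');cv2.imwrite(sys.argv[1],cv2.resize(im[:,:,::-1],(800,600),interpolation=cv2.INTER_CUBIC))
p=[552.01,92.7,-.0374]
W=lambda P:np.array(P)@R.from_euler('z',p[2]).as_matrix().T+[p[0],p[1],0]
d=(s['eef_pos']-[p[0],p[1],0])@R.from_euler('z',p[2]).as_matrix()
print('TCP pump',d,s['eef_pos'],s['ft_force'],T[:3,:3].round(3).tolist())
P=[[75,49,42],[75,5,42],[49,5,42],[49,49,42],[38,0,63],[-38,0,63]]
print((proj('wrist',W(P),T)*800/512).round().tolist())
E
python3 look.py pics/w2.png
```

```text
TCP pump [33.79676576 31.27709111 60.48601919] [586.95262225 122.6915147   60.48601919] [ 0.41659005  1.35127201 -0.84685242] [[0.037, 0.999, 0.004], [0.999, -0.037, 0.0], [0.0, 0.003, -1.0]]
[[503.0, 310.0], [496.0, 408.0], [435.0, 408.0], [438.0, 310.0], [411.0, 448.0], [215.0, 446.0]]
```

View pics/w2.png

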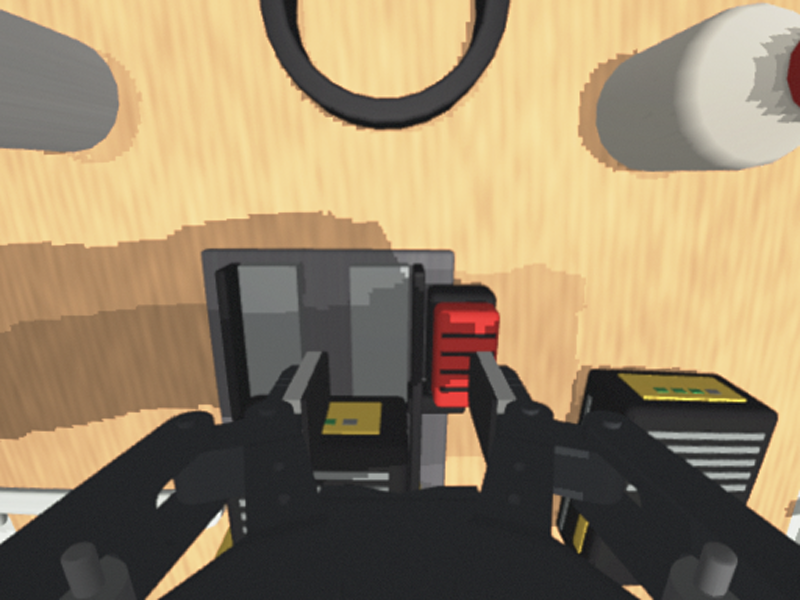

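The wrist view shows the right finger over the paddle (434–498, 304–406) and the left finger ahead of the battery front. I'll lower in small steps and watch the force.

Call:
carry_out:
  travel:
    - [0.0005, 0, 0.01]
    - [0.0005, 0, 0.016]
    - [0.0005, 0, 0.019]
    - [0.0005, 0, 0.021]
    - [0.0005, 0, 0.021]
  turn:
    - [0, 0, 0]
    - [0, 0, 0]
    - [0, 0, 0]
    - [0, 0, 0]
    - [0, 0, 0]
  gripper: [0.05, 0.05, 0.05, 0.05, 0.05]

```text
time: 3.45
eef_pos: [585.1, 123.2, 37.2]
eef_rot: [-2.262, -2.18, 0.001]
ft_force: [-1.1, -0.1, 1.7]
finger_gap: 49.7
grip_force: 1.0
```

Call:
carry_out:
  travel:
    - [0, 0, 0.001]
    - [0, 0, 0.002]
    - [0, 0, 0.002]
  turn:
    - [0, 0, 0]
    - [0, 0, 0]
    - [0, 0, 0]
  gripper: [0.05, 0.05, 0.05]

```text
time: 3.82
eef_pos: [585.4, 123.2, 35.3]
eef_rot: [-2.262, -2.18, 0.0]
ft_force: [-2.0, -0.2, 4.6]
finger_gap: 50.3
grip_force: 2.2
```

```bash
python3 look.py pics/w3.png; python3 -c "
from h import *
for i in range(4): s=manip.get_state();print(s['eef_pos'].round(1),s['ft_force'].round(1),s['wrist_torque'].round(2));cams.get_image('wrist')"
```

```text
TCP pump [32.18708574 31.77129574 35.34757879] [585.36254683 123.24556173  35.34757879] [-1.9806006  -0.2077102   4.61864725] [[0.037, 0.999, -0.0], [0.999, -0.037, -0.0], [-0.0, -0.0, -1.0]]
[[525.0, 333.0], [515.0, 444.0], [445.0, 444.0], [449.0, 333.0], [418.0, 495.0], [190.0, 491.0]]
[585.3 123.3  35.3] [-2.6  0.4  5.1] [ 0.05  0.57 -0.02]
[585.4 123.2  35.3] [-2.3  0.7  5. ] [ 0.01  0.58 -0.08]
[585.4 123.3  35.3] [-3.5 -0.1  4.6] [-0.    0.5  -0.05]
[585.3 123.2  35.3] [-4.  -0.6  4.5] [-0.02  0.59  0.04]
```

View pics/w3.png

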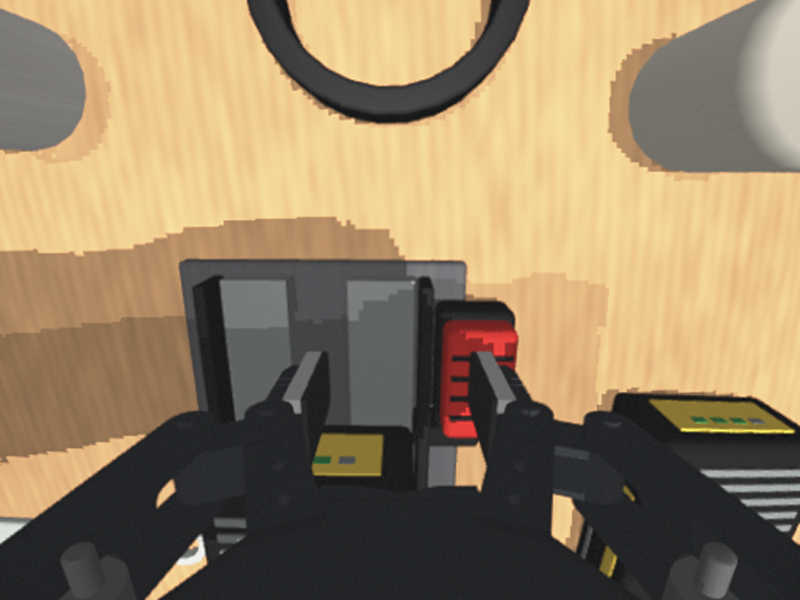

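The right finger sits on the paddle (441–517, 320–438) with about 4.6 N, and the battery is still latched. I'll press on.

Call:
carry_out:
  travel:
    - [0, 0, 0.002]
    - [0, 0, 0.0035]
    - [0, 0, 0.0045]
    - [0, 0, 0.0045]
    - [0, 0, 0.0045]
  turn:
    - [0, 0, 0]
    - [0, 0, 0]
    - [0, 0, 0]
    - [0, 0, 0]
    - [0, 0, 0]
  gripper: [0.05, 0.05, 0.05, 0.05, 0.05]

```text
time: 4.7
eef_pos: [585.8, 124.1, 31.3]
eef_rot: [-2.261, -2.18, -0.003]
ft_force: [-3.8, 2.7, 6.6]
finger_gap: 49.8
grip_force: 4.9
```

```bash
python3 look.py pics/w4.png
```

```text
TCP pump [32.57194576 32.60023213 31.27206363] [585.77813271 124.05952803  31.27206363] [-3.81339013  2.74919326  6.58633605] [[0.037, 0.999, 0.001], [0.999, -0.037, 0.002], [0.002, 0.001, -1.0]]
[[527.0, 339.0], [516.0, 452.0], [445.0, 453.0], [450.0, 340.0], [417.0, 506.0], [184.0, 502.0]]
```

View pics/w4.png

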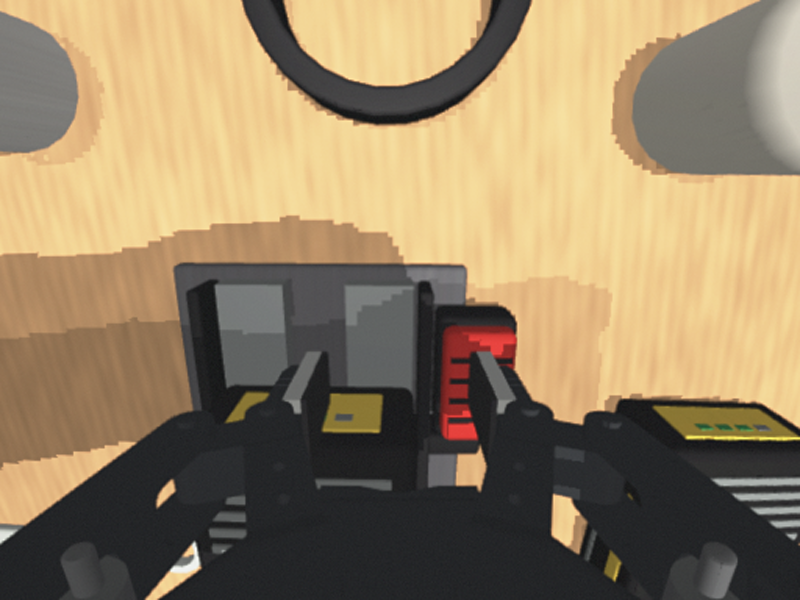

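The battery has sprung out: the panel's lower edge moved from row 432 to row 393, and the front rests against the left finger. I'll check how far out it is and whether the force is steady.

```bash
python3 - <<'E'
from h import *
def TT(pos): 
    T=np.eye(4);T[:3,:3]=[[.037,.999,0],[.999,-.037,0],[0,0,-1]];T[:3,3]=pos;return T
A=TT([585.36,123.25,35.35]);B=TT([585.78,124.06,31.27])
for z in(25,50,60): print(z,[ (onz('wrist',(360*.64,b*.64),z,B)-onz('wrist',(360*.64,a*.64),z,A))[1].round(1) for a,b in((432,393),(476,432))])
for i in range(5): s=manip.get_state();print(s['time'],s['eef_pos'].round(1),s['ft_force'].round(1));cams.get_image('scene')
E
```

```text
25 [np.float64(21.0), np.float64(25.3)]
50 [np.float64(18.1), np.float64(21.8)]
60 [np.float64(16.9), np.float64(20.4)]
4.75 [585.8 124.1  31.3] [-3.7  2.4  7.7]
4.8 [585.8 124.1  31.3] [-3.6  3.3  6.6]
4.85 [585.8 124.1  31.3] [-4.3  3.1  7.3]
4.9 [585.7 124.1  31.2] [-3.8  3.   7.2]
4.95 [585.8 124.1  31.2] [-3.3  2.6  7.4]
```

The battery is about 20 mm out and held steadily with about 3 N, so I'm handing the job in.

```bash
python3 -c "
from station import manip
print(manip.job_done())"
```

```text
the job is handed in; nothing more can be done
None
```

The job is handed in: one finger pressed the paddle, and the other is holding the battery on its rails about 20 mm out, pushing back with a steady 3 N or so.

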